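# Refit the vial carousel on its keyed drive

### The job

The sample carousel is back from washing: put it together again on its drive. Lift the carrier by its square pillar onto the drive's hub and turn it gently, without forcing it, until its notches find the hub's keys and it sinks fully home, then lower the white drilled plate over the carrier's three posts so that it lies flat on their shoulders. Let go of both and do not disturb the wash bottle, the beaker or the hex key.

Things in the scene. Friction and masses are not known exactly. Their poses are not given: they have to be found in the camera images.
- drive: Carousel drive: fixed low white unit, 134 mm square, top face 45 mm above the bench. Origin: centre of its underside; -x is its front with the small black panel, z up. A steel hub stands on its centre axis. A worm gear holds the hub fast. It stopped at an unreported angle: its wide key points to the drive's front (-x), or up to 0.75 rad (43 degrees) either side of it.
- hub_seat (a point): Centre of the top of the hub's 52 mm flange, 50 mm above the bench; axes of the drive, not of the hub. Here the centre of the carrier's underside lies when home. Two keys, 180 degrees apart round the spigot, reach 17.5 mm from the axis, tops 8 mm above this point: one 9 mm wide, the other 5 mm.
- spigot_tip (a point): Top centre of the hub's spigot, 21 mm above hub_seat. The spigot is 22 mm in diameter, its top 4 mm tapered to 16 mm.
- carrier: Aluminium disc, 124 mm diameter, 8 mm thick, about 0.3 kg, with eight shallow vial cups; a rim nick marks -x. Origin: centre of its underside, z up. Three standoffs 51.5 mm from the axis at 22.5, 157.5 and 247.5 degrees from +x towards +y: 12 mm thick to a shoulder at z = 34 mm, then an 8 mm pin, tapered above z = 40 mm, to z = 44 mm.
- carrier_bore (a point): Centre of the carrier's underside: mouth of a blind bore, 24 mm diameter, 24.5 mm deep, with two notches 8 mm deep out to 17.8 mm from the axis: 11 mm wide towards the carrier's -x, 7 mm towards +x. Only with wide notch over wide key, within about 0.06 rad, does it sink home; else it stays on the key tops, 8 mm high.
- carrier_grip (a point): Point to hold the carrier by, on its axis, 66 mm above its underside, in a square pillar 14 x 14 mm with faces square to the carrier's x and y. The pillar runs from the boss (44 mm diameter, top at 30 mm) up to 73 mm.
- top_plate: White plastic disc, 124 mm diameter, 5 mm thick, about 0.12 kg, with eight 16 mm vial holes; a rim nick marks -x. Origin: centre of its underside, z up. Three 11 mm holes match the carrier's pins (51.5 mm out at 22.5, 157.5, 247.5 degrees from +x towards +y): it fits only with its x along the carrier's x. Fully down, its underside is 34 mm above the carrier's.
- plate_grip (a point): Point to hold the top plate by, on its axis, 28 mm above its underside, in a round collar 32 mm in diameter (37 mm for the lowest 2 mm) that ends 30 mm above the underside. Its 23 mm bore goes right through and passes over the carrier's pillar.
- wash_bottle: White squeeze wash bottle, 62 mm diameter, 174 mm tall with its spout; a bystander. Origin: under it.
- beaker_50: Small clear beaker, 44 mm diameter, 57 mm tall; a bystander. Origin: centre of its underside.
- hex_key: Black L-shaped hex key, 82 mm long, lying on the bench; a bystander. Origin: middle of its underside.
There are look-alikes about, which are no part of the job. There is more than one size of the top_plate; the one meant has the size given above.

How it is judged:
On the way, in this order (a step that is already met when the one before it is completed fails the run):
1. the carrier sits fully home on the keyed hub (z of carrier in the frame of hub_seat below 0.0025 m and horizontal distance between carrier and hub_seat below 0.004 m and angle between carrier's own z axis and vertical below 0.05 rad), for 0.2 s.
2. the top plate lies on the shoulders of the three posts (z of top_plate in the frame of carrier between 0.031 and 0.0365 m and distance between top_plate and carrier below 0.037 m and angle between the x axis of top_plate and the x axis of carrier, either way round below 0.08 rad and angle between the z axis of top_plate and the z axis of carrier, either way round below 0.05 rad), for 0.2 s.
At the end, for the whole second after the job is handed in: Carrier fully home on the hub (underside within 2.5 mm of the flange, centred to 4 mm, level to 0.05 rad); top plate flat on the posts' shoulders (31 to 36.5 mm above the carrier's underside, aligned to 0.08 rad, level to 0.05 rad); both released and at rest (all of step 1 and all of step 2 and linear speed of each of carrier, top_plate below 0.02 m/s); the robot touches nothing.
It fails at once if the carrier is forced: more than 80 N between it and the drive with its hub (contact force between carrier and drive above 80 N).
It fails at once if the wash bottle is moved more than 3 cm or tipped (distance of wash_bottle from where it was at the start of the episode above 0.03 m or angle between wash_bottle's own z axis and vertical above 0.4 rad).
It fails at once if the beaker is moved more than 3 cm or tipped (distance of beaker_50 from where it was at the start of the episode above 0.03 m or angle between beaker_50's own z axis and vertical above 0.4 rad).
It fails at once if the hex key is moved more than 3 cm (distance of hex_key from where it was at the start of the episode above 0.03 m).
It also fails if it takes over 72 s, if anything falls off the work surface, if the arm or the gripper's body presses on something with over 40 N, if the wrist force passes 120 N, or if a joint passes its speed limit or range.

### The arm

A 7-joint arm with a two-finger parallel gripper is mounted at the origin on a cart in front of the work surface, level with it; the furniture and walls round the work are solid. World frame = base frame: x ahead of the robot, y to its left, z up, the work surface at z = 0. Lengths are in m, angles in rad, forces in N, time in s.
With the tool pointing down it reaches from about 0.425 to 0.925 m from the base axis. Payload 6.8 kg.
Tool frame: the origin (TCP) lies midway between the tips of the shut fingers; the grasp point (between the pads) lies 19 mm behind it; z points along the fingers, y is the line along which they close (so a half turn about z gives the same grasp; the last joint's range is limited). The gripper opens to 85 mm and grips with 20 to 120 N. Pads are 22 mm wide; open, the fingers measure 114 mm over their backs; the gripper's body (76 mm by 85 mm) begins 54 mm behind the grasp point. The pads swing forward as they close: fully open they stand 13 mm farther back than shut.
Start: joints at [-1.336, 0.477, 0.022, 1.555, -0.011, 1.109, -0.083], TCP at [0.227, 0.636, 0.231] pointing down, gripper open.
Joint ranges: [-2.96, 2.96], [-0.34, 2.1], [-1.41, 1.46], [0.24, 2.44], [-1.37, 4.51], [0.17, 1.92], [-2.96, 2.96]. Speed limits (rad/s): [2.39, 2.39, 3.14, 3.14, 3.14, 3.14, 3.14].

### API

Orientations are given as a unit quaternion [w, x, y, z].
In Python, from station import * gives the robot as it stands.
- The arm moves only by the shell command python3 -m creep 'ROWS' [FORCE]. ROWS is JSON, a list of rows, each a list of 7 numbers: the gripper command: -1 is shut, 1 is fully open, values between are in proportion, then the shift along the world's x, y, z in mm, then the turn, a rotation vector about the world's x, y, z in rad. A call has 1 to 5 rows; each row shifts and turns the commanded pose from where the row before left it; what a row does not reach is not made up. A row lasts 1/8 s, in which the tool goes at most 62.5 mm and 10.7 degrees, less where a joint would pass 70% of its speed; a pose out of reach is approached as far as the arm can. A call is refused whole if a number of a shift passes 62.5 or a number of a turn 0.188, either way. A call with a gripper value outside its range is refused whole. The fingers move at their own pace and stop on an object; FORCE is the grip in N (left out, the last holds). Time passes only in rows, so rows that do not move let the fingers close. It gives the time, the measured TCP pose, the force, the opening and the grip force at its end, in the units of the state.
- get_obs(): the state, without advancing time (a new reading comes with each control period).
- read_camera(name): name is "scene" or "top" or "wrist"; returns (picture, depth): 480x640x3 uint8, red, green, blue; 480x640 float32, m along the optical axis (not along the pixel's ray), 0 where there is no reading.
- camera_params(name): a dict with "intrinsics" (3x3 intrinsics, pixels), "cam_to_world" (4x4, takes a point from camera to world coordinates); the wrist camera has in their place "mount" (4x4, takes a point from camera to tool coordinates, whose origin is the TCP and whose axes are the flange's). Camera axes: x right, y up, looking along -z (the intrinsics and any distortion apply to the point x, -y, -z); pixel columns grow to the right and rows downward; lengths in m; the calibration is good to about 2 mm. A picture is of the moment at which its call begins: read the wrist's pose just before it. camera_params takes no time and is no camera call.
- hand_in(): hands the job in; it is judged then, once.
The state is a dict: "t": time; "q": joint angles; "joint_vel": joint speeds; "joint_torque": joint torques, N m; "eef_pos": TCP position; "tool_rot": TCP orientation; "contact_force": force on the tool from outside, world axes, zero at the start; "torque": the same for the moment, N m; "gripper_width": opening from 0.0 (shut) to 1.0 (fully open); "grasp_force": force on a finger pad.
Only numpy, scipy, OpenCV 4.12 (cv2) and the standard library are available. Lean on these libraries where they do the work, as an engineer would, in place of code of your own. Each camera call takes 0.05 s, during which the arm holds its last target. There are 200 camera calls.

## Working session

There is one attempt and no reset: what is moved stays moved. The work goes in short steps, Python scripts to look and compute and a shell command to move; the robot and the scene stay as the last step left them, time stands still between calls to the robot, and variables do not carry over. Pictures are saved under pics/ and viewed, at most 10 in all, crops included, and the job is handed in when it is done.

```bash
mkdir -p pics
cat > h.py <<'E'
from station import *
import numpy as np, cv2
from scipy.spatial.transform import Rotation as R
def T_tool(o):
    T=np.eye(4); q=o["tool_rot"]; T[:3,:3]=R.from_quat([q[1],q[2],q[3],q[0]]).as_matrix(); T[:3,3]=o["eef_pos"]; return T
def grab(name,save=None):
    o=get_obs(); im,d=read_camera(name); p=camera_params(name)
    M=np.array(p["cam_to_world"]) if "cam_to_world" in p else T_tool(o)@np.array(p["mount"])
    K=np.array(p["intrinsics"])
    if save: cv2.imwrite(f"pics/{save}.png",im[:,:,::-1]); np.savez(f"pics/{save}.npz",im=im,d=d,M=M,K=K)
    return im,d,M,K
def load(n):
    f=np.load(f"pics/{n}.npz"); return f["im"],f["d"],f["M"],f["K"]
def pts(d,M,K):
    v,u=np.mgrid[:d.shape[0],:d.shape[1]]
    x=(u-K[0,2])/K[0,0]*d; y=(v-K[1,2])/K[1,1]*d
    P=np.stack([x,-y,-d],-1)
    return P@M[:3,:3].T+M[:3,3]
def px_at_z(u,v,z,M,K):
    r=M[:3,:3]@np.array([(u-K[0,2])/K[0,0],-(v-K[1,2])/K[1,1],-1]); s=(z-M[2,3])/r[2]; return M[:3,3]+s*r
E
python3 - <<'E'
from h import *
o=get_obs(); print(o)
for n in("top","scene"):
    grab(n,n+"0"); print(n,{k:np.round(v,4).tolist() if not isinstance(v,str) else v for k,v in camera_params(n).items()})
print(camera_params("wrist"))
E
```

```text
{'t': 0.0, 'q': array([-1.33613211,  0.47780824,  0.02234595,  1.55648621, -0.01151302,
        1.10927369, -0.08307876]), 'joint_vel': array([ 0.00161598,  0.00037003,  0.00164191,  0.0003066 , -0.00074354,
        0.00089782, -0.00133588]), 'joint_torque': array([ 1.36510835e-04, -5.96457875e+01,  1.60839289e+00, -2.81195909e+01,
        1.25771662e-02,  9.23598156e-03,  1.15206439e-05]), 'eef_pos': array([0.22667438, 0.63516081, 0.23030569]), 'tool_rot': array([-9.34823128e-05,  1.70528953e-01,  9.85352233e-01, -9.18916149e-04]), 'contact_force': array([-0.2632966 , -0.63354351,  0.01029893]), 'torque': array([-0.02573361,  0.037657  , -0.00932191]), 'grasp_force': 0.0, 'gripper_width': 1.001804002725025}
top {'intrinsics': [[444.1246, 0.0, 321.8102], [0.0, 444.1246, 235.7908], [0.0, 0.0, 1.0]], 'cam_to_world': [[-0.0177, 0.9986, -0.0504, 0.4676], [-0.9998, -0.018, -0.0066, -0.0724], [-0.0075, 0.0502, 0.9987, 1.1463], [0.0, 0.0, 0.0, 1.0]]}
scene {'intrinsics': [[602.5783, 0.0, 325.98], [0.0, 602.5783, 228.248], [0.0, 0.0, 1.0]], 'cam_to_world': [[-0.664, 0.5385, -0.5188, -0.4537], [-0.7477, -0.4824, 0.4563, 0.792], [-0.0045, 0.6909, 0.723, 1.4677], [0.0, 0.0, 0.0, 1.0]]}
{'intrinsics': array([[342.73353574,   0.        , 319.61316403],
       [  0.        , 342.73353574, 239.83776677],
       [  0.        ,   0.        ,   1.        ]]), 'mount': array([[-4.23256915e-04,  9.58194724e-01,  2.86116571e-01,
         7.21154009e-02],
       [ 9.99999731e-01,  2.34284740e-04,  6.94704253e-04,
        -4.56325185e-04],
       [ 5.98629204e-04,  2.86116788e-01, -9.58194565e-01,
        -1.41937030e-01],
       [ 0.00000000e+00,  0.00000000e+00,  0.00000000e+00,
         1.00000000e+00]])}
```

View pics/top0.png

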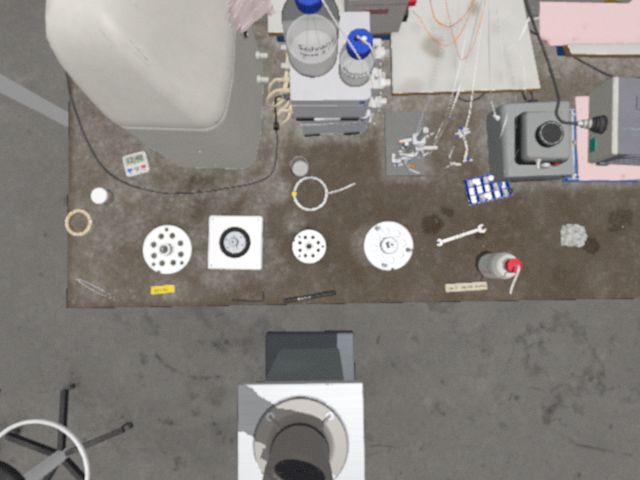

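View pics/scene0.png

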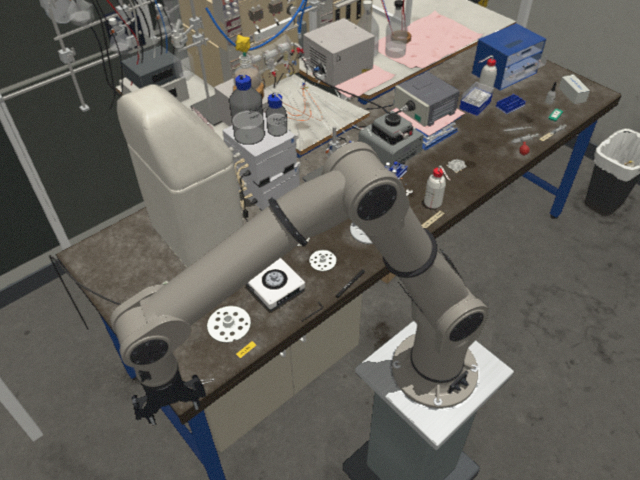

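The top view shows the large plate at (167,249), the drive at (235,242), a small decoy plate at (309,246) and the carrier at (388,246). The wash bottle is at (498,265) and the beaker at about (300,167). I'll enlarge this strip.

Run:
```python
from h import *
im,d,M,K=load("top0")
c=[cv2.resize(im[y-33:y+33,x-33:x+33],(396,396),interpolation=cv2.INTER_CUBIC) for x,y in((167,249),(388,246))]
e=cv2.resize(im[150:310,140:350],(525,400))[:200]
cv2.imwrite("pics/c1.png",np.hstack(c)[:,:,::-1])
P=pts(d,M,K)
for n,(u,v) in dict(plate=(167,249),drive=(235,242),small=(309,246),carr=(388,246),beak=(300,167),bott=(498,265),left=(99,196)).items():
    q=P[v-33:v+34,u-33:u+34].reshape(-1,3); q=q[(q[:,2]>0.004)&(q[:,2]<.3)]
    print(n,len(q),q.mean(0).round(4),q.min(0).round(4),q.max(0).round(4))
    c,b=np.histogram(q[:,2],bins=np.arange(0,.2,.004)); print([(round(b[i],3),int(c[i])) for i in range(len(c)) if c[i]>5])
for u,v in((245,297),(310,297),(325,294)): print(P[v,u].round(3))
```

```text
plate 1111 [0.4987 0.3334 0.008 ] [0.4155 0.2492 0.004 ] [0.585  0.42   0.0357]
[(np.float64(0.004), 876), (np.float64(0.008), 124), (np.float64(0.012), 12), (np.float64(0.016), 9), (np.float64(0.02), 14), (np.float64(0.024), 18), (np.float64(0.028), 50), (np.float64(0.032), 8)]
drive 2968 [0.5115 0.1507 0.045 ] [0.4292 0.0732 0.004 ] [0.5993 0.244  0.0771]
[(np.float64(0.004), 44), (np.float64(0.024), 15), (np.float64(0.028), 20), (np.float64(0.032), 20), (np.float64(0.036), 67), (np.float64(0.04), 785), (np.float64(0.044), 1516), (np.float64(0.048), 367), (np.float64(0.052), 50), (np.float64(0.056), 15), (np.float64(0.064), 11), (np.float64(0.068), 36), (np.float64(0.072), 14)]
small 413 [ 0.5014 -0.0309  0.0064] [ 0.4136 -0.1176  0.004 ] [0.5862 0.0545 0.0234]
[(np.float64(0.004), 371), (np.float64(0.008), 12), (np.float64(0.016), 14), (np.float64(0.02), 16)]
carr 1796 [ 0.4977 -0.2323  0.0127] [ 0.411  -0.3198  0.004 ] [ 0.5811 -0.148   0.0785]
[(np.float64(0.004), 780), (np.float64(0.008), 659), (np.float64(0.012), 51), (np.float64(0.016), 8), (np.float64(0.02), 6), (np.float64(
[... 1442 characters left out ...]
, 21), (np.float64(0.132), 12), (np.float64(0.136), 7), (np.float64(0.14), 15), (np.float64(0.144), 61), (np.float64(0.148), 85), (np.float64(0.152), 10), (np.float64(0.156), 18), (np.float64(0.16), 10), (np.float64(0.164), 14), (np.float64(0.168), 14), (np.float64(0.172), 10)]
left 847 [0.6331 0.5014 0.0209] [0.5522 0.4201 0.004 ] [0.7266 0.5925 0.0476]
[(np.float64(0.004), 176), (np.float64(0.008), 91), (np.float64(0.012), 130), (np.float64(0.016), 135), (np.float64(0.02), 58), (np.float64(0.024), 15), (np.float64(0.028), 15), (np.float64(0.032), 15), (np.float64(0.036), 35), (np.float64(0.04), 125), (np.float64(0.044), 52)]
[0.372 0.135 0.001]
[ 0.37  -0.032  0.011]
[ 0.377 -0.07   0.012]
```

View pics/c1.png

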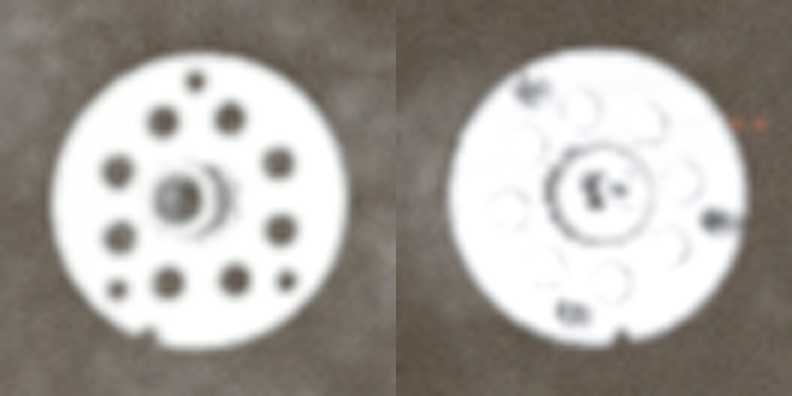

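```bash
python3 -m creep '[[1,47,-60,0,0,0,0.068],[1,47,-60,0,0,0,0.068],[1,47,-60,0,0,0,0.068],[1,47,-60,0,0,0,0.068],[1,47,-60,0,0,0,0.068]]'; python3 -m creep '[[1,0,0,0,0,0,0],[1,0,0,0,0,0,0]]'
python3 - <<'E'
from h import *
print(get_obs()["eef_pos"],get_obs()["tool_rot"]); grab("wrist","w_plate")
E
```

```text
t: 0.72
eef_pos: [0.4205, 0.3878, 0.2311]
tool_rot: [-0.0, 0.0, 1.0, -0.0]
contact_force: [1.1, 0.7, -0.4]
gripper_width: 0.999
grasp_force: 0.0
t: 0.98
eef_pos: [0.4192, 0.3899, 0.2311]
tool_rot: [-0.0, 0.002, 1.0, 0.0]
contact_force: [-0.5, 0.2, -0.4]
gripper_width: 1.002
grasp_force: 0.0
[0.41924802 0.38987098 0.2311056 ] [-3.49403143e-04  1.79736420e-03  9.99998321e-01  7.11944761e-05]
```

```bash
python3 -m creep '[[1,8,-45,0,0,0,0],[1,8,-45,0,0,0,0],[1,8,-45,0,0,0,0],[1,8,-45,0,0,0,0],[1,8,-45,0,0,0,0]]'; python3 -m creep '[[1,0,0,0,0,0,0],[1,0,0,0,0,0,0]]'
python3 - <<'E'
from h import *
print(get_obs()["eef_pos"]); grab("wrist","w_drive")
def rect(name,x0,x1,y0,y1,z,s):
    im,d,M,K=load(name); W=np.linalg.inv(M)
    xs=np.arange(x1,x0,-s); ys=np.arange(y1,y0,-s); Y,X=np.meshgrid(ys,xs)
    p=np.stack([X,Y,np.full_like(X,z)],-1)@W[:3,:3].T+W[:3,3]
    u=K[0,2]+K[0,0]*p[...,0]/-p[...,2]; v=K[1,2]+K[1,1]*-p[...,1]/-p[...,2]
    return cv2.remap(im,u.astype(np.float32),v.astype(np.float32),cv2.INTER_CUBIC)
a=rect("w_plate",.425,.575,.26,.41,.005,.0004); b=rect("w_drive",.435,.585,.075,.225,.058,.0004)
cv2.imwrite("pics/r1.png",np.hstack([a,b])[:,:,::-1])
E
```

```text
t: 1.65
eef_pos: [0.4591, 0.1653, 0.2313]
tool_rot: [-0.0, -0.0, 1.0, 0.0]
contact_force: [0.5, 0.4, -0.0]
gripper_width: 1.002
grasp_force: 0.0
t: 1.9
eef_pos: [0.4591, 0.1667, 0.2313]
tool_rot: [-0.0, 0.0, 1.0, 0.0]
contact_force: [0.9, 0.5, -0.1]
gripper_width: 0.998
grasp_force: 0.0
[0.45913771 0.1666706  0.23131833]
```

View pics/r1.png

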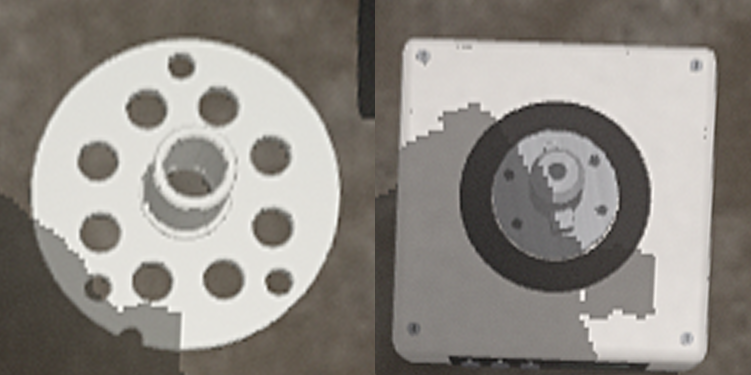

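```bash
python3 -m creep '[[1,8,-4,-35,0,0,0],[1,8,-4,-35,0,0,0],[1,8,-4,-30,0,0,0],[1,0,0,0,0,0,0]]'
cat >> h.py <<'E'
def rect(name,x0,x1,y0,y1,z,s):
    im,d,M,K=load(name); W=np.linalg.inv(M)
    xs=np.arange(x1,x0,-s); ys=np.arange(y1,y0,-s); Y,X=np.meshgrid(ys,xs)
    p=np.stack([X,Y,np.full_like(X,z)],-1)@W[:3,:3].T+W[:3,3]
    u=K[0,2]+K[0,0]*p[...,0]/-p[...,2]; v=K[1,2]+K[1,1]*-p[...,1]/-p[...,2]
    return cv2.remap(im,u.astype(np.float32),v.astype(np.float32),cv2.INTER_CUBIC)
E
python3 - <<'E'
from h import *
print(get_obs()["eef_pos"]); im,d,M,K=grab("wrist","w_hub")
a=rect("w_hub",.474,.554,.113,.193,.058,.0002); b=rect("w_hub",.474,.554,.113,.193,.071,.0002)
cv2.imwrite("pics/r2.png",np.hstack([a,b])[:,:,::-1])
P=pts(d,M,K).reshape(-1,3)
for lo,hi in((.047,.053),(.055,.061),(.068,.074)):
    q=P[(P[:,2]>lo)&(P[:,2]<hi)&(np.hypot(P[:,0]-.514,P[:,1]-.153)<.03)]; print(len(q),q.mean(0),q.min(0),q.max(0))
E
```

```text
t: 2.45
eef_pos: [0.4821, 0.1536, 0.1294]
tool_rot: [-0.002, 0.0, 1.0, -0.001]
contact_force: [-0.3, -0.8, 0.8]
gripper_width: 1.0
grasp_force: 0.0
[0.48207795 0.15361204 0.1293842 ]
2726 [0.50844005 0.15267328 0.04918115] [0.48560898 0.12673496 0.04702062] [0.53752692 0.17997135 0.05299408]
252 [0.50138645 0.15181716 0.05745371] [0.49320045 0.14268097 0.05501106] [0.52858504 0.16314922 0.06099245]
592 [0.51044905 0.15247692 0.06990493] [0.50182654 0.14246628 0.06802385] [0.52032968 0.16199789 0.07205441]
```

View pics/r2.png

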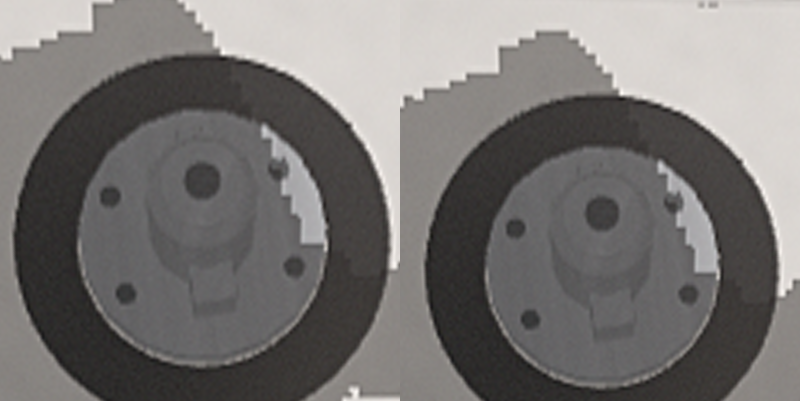

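The hub's wide key runs from (211,264) to (215,303), which puts the hub yaw at about +0.105 rad. The spigot axis is near (0.511, 0.1524). Next I'll look at the carrier.

```bash
python3 -m creep '[[1,-8,-40,30,0,0,0],[1,-8,-45,30,0,0,0],[1,-8,-45,15,0,0,0],[1,0,-45,0,0,0,0],[1,0,-45,0,0,0,0]]'; python3 -m creep '[[1,0,-45,0,0,0,0],[1,0,-45,0,0,0,0],[1,0,-45,0,0,0,0],[1,0,-30,0,0,0,0],[1,0,0,0,0,0,0]]'
python3 - <<'E'
from h import *
print(get_obs()["eef_pos"]); im,d,M,K=grab("wrist","w_car")
a=rect("w_car",.425,.575,-.305,-.155,.008,.0004); b=rect("w_car",.425,.575,-.305,-.155,.073,.0004)
cv2.imwrite("pics/r3.png",np.hstack([a,b])[:,:,::-1])
P=pts(d,M,K).reshape(-1,3)
for lo,hi in((.026,.032),(.04,.046),(.069,.077)):
    q=P[(P[:,2]>lo)&(P[:,2]<hi)&(np.hypot(P[:,0]-.499,P[:,1]+.232)<.06)]; print(len(q),q.mean(0),q.min(0),q.max(0))
E
```

```text
t: 3.12
eef_pos: [0.4604, -0.0675, 0.2086]
tool_rot: [0.002, 0.0, 1.0, 0.001]
contact_force: [0.9, 0.2, 0.5]
gripper_width: 0.999
grasp_force: 0.0
t: 3.75
eef_pos: [0.4601, -0.234, 0.2081]
tool_rot: [0.001, 0.003, 1.0, -0.001]
contact_force: [0.6, 0.3, -0.2]
gripper_width: 1.001
grasp_force: 0.0
[ 0.46013403 -0.23400276  0.20806232]
1040 [ 0.49252114 -0.23416138  0.02874523] [ 0.44086673 -0.28847988  0.02601518] [ 0.54210081 -0.20150368  0.03199288]
156 [ 0.48672657 -0.23866842  0.04198114] [ 0.44363759 -0.28684507  0.04000775] [ 0.54453804 -0.20435392  0.04598092]
253 [ 0.49610891 -0.23375881  0.07198819] [ 0.48904149 -0.24095382  0.06908867] [ 0.50430236 -0.22618315  0.07402636]
```

View pics/r3.png

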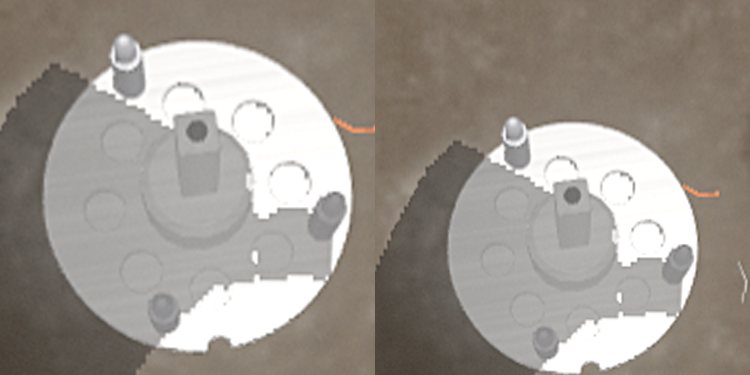

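```bash
python3 -m creep '[[1,18,0,-15,0,0,0.074],[1,18.7,0.2,-15,0,0,0.074],[1,0,0,-40,0,0,0],[1,0,0,-40,0,0,0],[1,0,0,-30,0,0,0]]' 60; python3 -m creep '[[1,0,0,-21,0,0,0],[1,0,0,0,0,0,0]]'
python3 - <<'E'
from h import *
o=get_obs();print(o["eef_pos"],T_tool(o)[:3,:2].round(4).tolist())
E
```

```text
t: 4.42
eef_pos: [0.497, -0.2293, 0.0655]
tool_rot: [0.0, -0.074, 0.997, 0.001]
contact_force: [0.1, -0.2, 0.7]
gripper_width: 1.003
grasp_force: 0.0
t: 4.68
eef_pos: [0.4962, -0.2295, 0.0447]
tool_rot: [-0.001, -0.074, 0.997, 0.001]
contact_force: [0.4, -0.2, 0.1]
gripper_width: 0.997
grasp_force: 0.0
[ 0.4961706  -0.22953287  0.04468328] [[-0.9891, -0.1474], [-0.1474, 0.9891], [0.0017, 0.0023]]
```

```bash
python3 -m creep '[[1,0.8,-4.3,2.3,0,0,0],[1,0,0,0,0,0,0]]' 60; python3 -m creep '[[-1,0,0,0,0,0,0],[-1,0,0,0,0,0,0],[-1,0,0,0,0,0,0],[-1,0,0,0,0,0,0]]' 60;python3 -m creep '[[-1,0,0,0,0,0,0],[-1,0,0,0,0,0,0]]' 60
```

```text
t: 4.92
eef_pos: [0.4983, -0.2369, 0.0492]
tool_rot: [0.001, -0.072, 0.997, -0.001]
contact_force: [-0.1, -0.4, -0.1]
gripper_width: 0.999
grasp_force: 0.0
t: 5.42
eef_pos: [0.497, -0.2357, 0.0477]
tool_rot: [-0.0, -0.073, 0.997, 0.001]
contact_force: [-8.0, 3.4, 25.8]
gripper_width: 0.152
grasp_force: 59.4
t: 5.68
eef_pos: [0.4971, -0.2359, 0.0478]
tool_rot: [-0.0, -0.073, 0.997, 0.0]
contact_force: [-1.1, 2.7, 5.7]
gripper_width: 0.147
grasp_force: 59.6
```

```bash
python3 -m creep '[[-1,0,0,20,0,0,0],[-1,0,0,30,0,0,0],[-1,0,0,35,0,0,0],[-1,0,0,30,0,0,0],[-1,0,0,0,0,0,0]]' 60; python3 -m creep '[[-1,0,15,0,0,0,0],[-1,0,25,0,0,0,0],[-1,0,35,0,0,0,0],[-1,0,35,0,0,0,0],[-1,2,40,0,0,0,0]]'; python3 -m creep '[[-1,2,40,0,0,0,0],[-1,2,40,0,0,0,0],[-1,3,40,0,0,0,0],[-1,3,35,0,0,0,0],[-1,2,35,0,0,0,0]]'; python3 -m creep '[[-1,0,30,0,0,0,0],[-1,0,12,0,0,0,0],[-1,0,0,0,0,0,0],[-1,0,0,0,0,0,0]]'
python3 - <<'E'
from h import *
o=get_obs();print(o["eef_pos"],T_tool(o)[:3,:3].round(4).tolist(),o["contact_force"],o["torque"])
E
```

```text
t: 6.3
eef_pos: [0.4982, -0.2372, 0.1641]
tool_rot: [0.002, -0.072, 0.997, -0.001]
contact_force: [-0.1, 0.2, -3.7]
gripper_width: 0.151
grasp_force: 59.0
t: 6.92
eef_pos: [0.4974, -0.0843, 0.1607]
tool_rot: [-0.002, -0.073, 0.997, 0.0]
contact_force: [-0.4, 0.5, -3.5]
gripper_width: 0.15
grasp_force: 58.9
t: 7.55
eef_pos: [0.5093, 0.1056, 0.1606]
tool_rot: [-0.002, -0.073, 0.997, -0.0]
contact_force: [0.0, 0.1, -3.1]
gripper_width: 0.151
grasp_force: 58.9
t: 8.05
eef_pos: [0.5108, 0.144, 0.1622]
tool_rot: [-0.0, -0.072, 0.997, -0.001]
contact_force: [0.7, 0.7, -2.9]
gripper_width: 0.146
grasp_force: 58.9
[0.5107976  0.14396259 0.16215705] [[-0.9897, -0.1428, -0.0009], [-0.1428, 0.9897, -0.0011], [0.001, -0.001, -1.0]] [ 0.71511188  0.68161195 -2.92083752] [-0.04095375 -0.02596094  0.009841  ]
```

Run:
```python
from h import *
o=get_obs(); im,d,M,K=grab("wrist","w_held"); print(o["eef_pos"])
a=rect("w_held",.415,.615,.04,.24,o["eef_pos"][2]-.047+.008,.0004)
cv2.imwrite("pics/r4.png",a[:,:,::-1])
P=pts(d,M,K).reshape(-1,3)
q=P[(P[:,2]>.112)&(P[:,2]<.13)]; print(len(q),np.median(q,0),q.min(0),q.max(0))
```

```text
[0.5107976  0.14396259 0.16215705]
22719 [0.49128782 0.13941246 0.12145058] [0.44944978 0.08133676 0.11425043] [0.57314532 0.2050892  0.12998788]
```

View pics/r4.png

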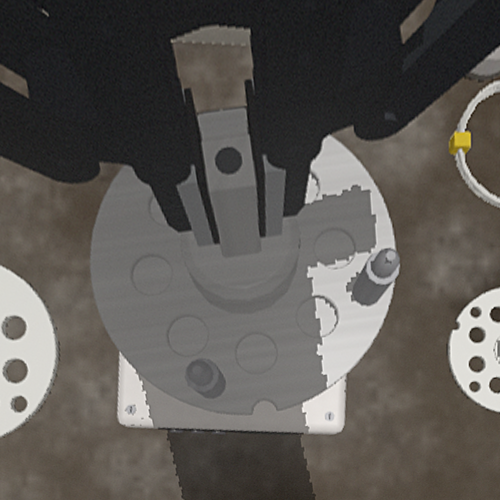

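```bash
python3 -m creep '[[-1,0,10,0,0,0,-0.035],[-1,0,0,-20,0,0,0],[-1,0,0,-15,0,0,0],[-1,0,0,0,0,0,0],[-1,0,0,0,0,0,0]]'
python3 - <<'E'
from h import *
o=get_obs();print(o["eef_pos"],T_tool(o)[:3,:2].round(4).tolist(),o["contact_force"],o["torque"])
E
```

```text
t: 8.72
eef_pos: [0.5115, 0.1553, 0.128]
tool_rot: [0.0, -0.055, 0.999, 0.0]
contact_force: [0.5, 0.2, -3.4]
gripper_width: 0.149
grasp_force: 58.8
[0.51146454 0.15527669 0.12796165] [[-0.994, -0.1092], [-0.1092, 0.994], [-0.0004, 0.0]] [ 0.53964669  0.16079019 -3.36585491] [ 0.0413716   0.00663893 -0.06419877]
```

```bash
python3 -m creep '[[-1,-0.8,-1.2,-3,0,0,0],[-1,0,0,-3,0,0,0],[-1,0,0,-3,0,0,0],[-1,0,0,0,0,0,0]]';python3 -m creep '[[-1,0,0,-2,0,0,0],[-1,0,0,-2,0,0,0],[-1,0,0,0,0,0,0]]'
```

```text
t: 9.22
eef_pos: [0.5101, 0.1544, 0.1184]
tool_rot: [-0.0, -0.055, 0.998, -0.0]
contact_force: [-0.5, -0.1, -2.5]
gripper_width: 0.147
grasp_force: 58.9
t: 9.6
eef_pos: [0.5102, 0.1544, 0.1144]
tool_rot: [-0.0, -0.055, 0.998, -0.0]
contact_force: [-0.1, 0.1, -2.8]
gripper_width: 0.149
grasp_force: 58.9
```

```bash
python3 -m creep '[[-1,0,0,-2,0,0,0],[-1,0,0,-2,0,0,0],[-1,0,0,0,0,0,0]]';python3 -m creep '[[-1,0,0,-1.5,0,0,0],[-1,0,0,-1.5,0,0,0],[-1,0,0,0,0,0,0]]'
```

```text
t: 9.98
eef_pos: [0.5101, 0.1544, 0.1104]
tool_rot: [-0.0, -0.055, 0.998, -0.0]
contact_force: [0.6, 0.1, -3.1]
gripper_width: 0.151
grasp_force: 58.9
t: 10.35
eef_pos: [0.5102, 0.1544, 0.1075]
tool_rot: [-0.0, -0.055, 0.998, -0.0]
contact_force: [-0.9, 0.2, -2.3]
gripper_width: 0.148
grasp_force: 58.9
```

```bash
python3 -m creep '[[-1,0,0,-1,0,0,0],[-1,0,0,-1,0,0,0],[-1,0,0,0,0,0,0]]';python3 -m creep '[[-1,0,0,-1,0,0,0],[-1,0,0,0,0,0,0]]'
```

```text
t: 10.72
eef_pos: [0.5103, 0.1545, 0.1056]
tool_rot: [0.0, -0.055, 0.998, 0.0]
contact_force: [0.0, -0.0, -1.3]
gripper_width: 0.15
grasp_force: 59.1
t: 10.98
eef_pos: [0.5105, 0.1545, 0.1049]
tool_rot: [0.0, -0.055, 0.998, 0.0]
contact_force: [-0.1, -0.1, 1.5]
gripper_width: 0.15
grasp_force: 59.6
```

```bash
python3 -m creep '[[-1,0,0,-1,0,0,0],[-1,0,0,0,0,0,0.02],[-1,0,0,0,0,0,0]]';python3 -m creep '[[-1,0,0,0,0,0,0.02],[-1,0,0,0,0,0,0]]';python3 -m creep '[[-1,0,0,0,0,0,0.02],[-1,0,0,0,0,0,0]]'
```

```text
t: 11.35
eef_pos: [0.5101, 0.1542, 0.1033]
tool_rot: [-0.0, -0.065, 0.998, -0.0]
contact_force: [1.5, -1.2, -3.1]
gripper_width: 0.152
grasp_force: 58.9
t: 11.6
eef_pos: [0.51, 0.1544, 0.1034]
tool_rot: [-0.0, -0.075, 0.997, -0.0]
contact_force: [0.7, -1.5, -2.6]
gripper_width: 0.146
grasp_force: 58.9
t: 11.85
eef_pos: [0.5101, 0.1543, 0.1036]
tool_rot: [-0.0, -0.085, 0.996, -0.0]
contact_force: [-0.2, -1.1, -3.0]
gripper_width: 0.147
grasp_force: 58.9
```

```bash
python3 -m creep '[[-1,0,0,0,0,0,-0.02],[-1,0,0,-1.5,0,0,0],[-1,0,0,0,0,0,0]]';python3 -m creep '[[-1,0,0,-1.5,0,0,0],[-1,0,0,0,0,0,0]]'
```

```text
t: 12.22
eef_pos: [0.5104, 0.1544, 0.1021]
tool_rot: [0.0, -0.075, 0.997, -0.0]
contact_force: [-0.3, -0.8, -3.5]
gripper_width: 0.151
grasp_force: 58.9
t: 12.48
eef_pos: [0.5104, 0.1544, 0.1005]
tool_rot: [0.0, -0.075, 0.997, -0.0]
contact_force: [0.6, -2.2, -3.4]
gripper_width: 0.147
grasp_force: 58.9
```

Dropping in freely; continuing to the flange.

```bash
python3 -m creep '[[-1,0,0,-1,0,0,0],[-1,0,0,-1,0,0,0],[-1,0,0,0,0,0,0]]';python3 -m creep '[[-1,0,0,-1,0,0,0],[-1,0,0,0,0,0,0]]'
```

```text
t: 12.85
eef_pos: [0.5102, 0.1544, 0.0985]
tool_rot: [-0.0, -0.075, 0.997, -0.0]
contact_force: [1.3, -1.2, -3.9]
gripper_width: 0.144
grasp_force: 59.0
t: 13.1
eef_pos: [0.5103, 0.1544, 0.0978]
tool_rot: [-0.0, -0.075, 0.997, 0.0]
contact_force: [-0.7, -1.5, 1.0]
gripper_width: 0.15
grasp_force: 59.5
```

```bash
python3 -m creep '[[-0.5,0,0,0,0,0,0],[0.2,0,0,0,0,0,0],[1,0,0,0,0,0,0],[1,0,0,0,0,0,0]]';python3 -m creep '[[1,0,0,30,0,0,0],[1,-10,0,40,0,0,-0.05],[1,-20,0,40,0,0,-0.05],[1,-20,0,10,0,0,-0.05],[1,0,0,0,0,0,0]]'
python3 - <<'E'
from h import *
o=get_obs();print(o["eef_pos"],T_tool(o)[:3,:2].round(4).tolist()); im,d,M,K=grab("wrist","w_home")
a=rect("w_home",.435,.585,.08,.23,.058,.0004); b=rect("w_home",.435,.585,.08,.23,.094,.0004)
cv2.imwrite("pics/r5.png",np.hstack([a,b])[:,:,::-1])
P=pts(d,M,K).reshape(-1,3)
q=P[(P[:,2]>.05)&(P[:,2]<.066)&(np.hypot(P[:,0]-.51,P[:,1]-.154)<.058)]; q=q[abs(q[:,2]-np.median(q[:,2]))<.004]
A=np.linalg.lstsq(np.c_[q[:,:2]-[.51,.154],np.ones(len(q))],q[:,2],rcond=None)[0]; print("plane",A,len(q))
for s in (.123,.08):
    q=P[(abs(P[:,2]-s)<.003)&(np.hypot(P[:,0]-.51,P[:,1]-.154)<.03)]; print(s,len(q),q.mean(0))
E
```

```text
t: 13.6
eef_pos: [0.5103, 0.1546, 0.0977]
tool_rot: [0.0, -0.075, 0.997, 0.0]
contact_force: [-0.0, -0.7, 0.1]
gripper_width: 0.871
grasp_force: 0.0
t: 14.22
eef_pos: [0.4598, 0.1548, 0.2185]
tool_rot: [0.001, -0.001, 1.0, 0.001]
contact_force: [1.2, 0.3, -0.8]
gripper_width: 0.997
grasp_force: 0.0
[0.4597815  0.15481083 0.21854661] [[-1.0, -0.0014], [-0.0014, 1.0], [-0.0013, 0.0015]]
plane [-0.0013371   0.0010176   0.05658132] 8007
0.123 304 [0.5100892  0.15333982 0.12201001]
0.08 1071 [0.50616596 0.15345354 0.07887637]
```

View pics/r5.png

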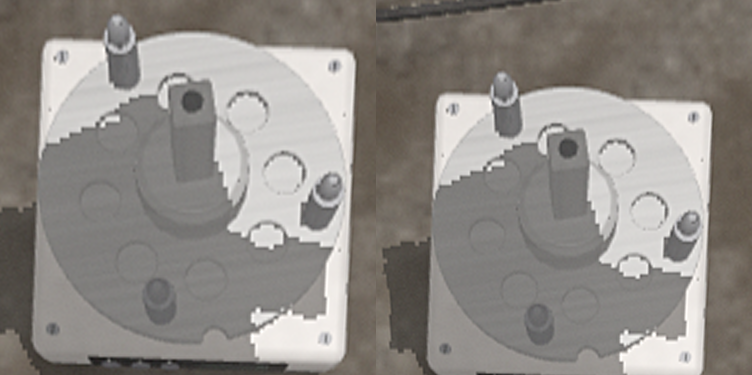

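The carrier is level and home: disc top at about 0.057, nick at (215,335), camera yaw about 0.148. Now the plate.

```bash
python3 -m creep '[[1,7.6,36.6,0,0,0,-0.072],[1,7.6,36.6,0,0,0,-0.072],[1,7.6,36.6,-20,0,0,-0.072],[1,7.6,36.6,-30,0,0,-0.072],[1,7.6,36.6,-30,0,0,-0.072]]';python3 -m creep '[[1,0,0,-35,0,0,0],[1,0,0,-35,0,0,0],[1,0,0,0,0,0,0],[1,0,0,0,0,0,0]]' 40
python3 - <<'E'
from h import *
o=get_obs();print(o["eef_pos"],np.arctan2(*T_tool(o)[:2,1][::-1])-np.pi/2)
E
```

```text
t: 14.9
eef_pos: [0.4991, 0.3384, 0.1356]
tool_rot: [-0.0, 0.18, 0.984, -0.0]
contact_force: [0.7, -0.1, 0.6]
gripper_width: 1.004
grasp_force: 0.0
t: 15.4
eef_pos: [0.4992, 0.3375, 0.0681]
tool_rot: [0.0, 0.179, 0.984, 0.0]
contact_force: [-0.2, 0.8, 0.2]
gripper_width: 0.995
grasp_force: 0.0
[0.49921839 0.33747969 0.06810668] -0.36011130824146487
```

```bash
python3 -m creep '[[1,-1.5,0,-20,0,0,0],[1,0,0,-20,0,0,0],[1,0,0,-12,0,0,0],[1,0,0,-5.5,0,0,0],[1,0,0,0,0,0,0]]' 40;python3 -m creep '[[-1,0,0,0,0,0,0],[-1,0,0,0,0,0,0],[-1,0,0,0,0,0,0],[-1,0,0,0,0,0,0],[-1,0,0,0,0,0,0]]' 40;python3 -m creep '[[-1,0,0,20,0,0,0],[-1,0,0,35,0,0,0],[-1,0,0,40,0,0,0],[-1,0,0,40,0,0,0],[-1,0,0,25,0,0,0]]';python3 -m creep '[[-1,0,0,0,0,0,0.1],[-1,0,0,0,0,0,0.1],[-1,0,0,0,0,0,0.1],[-1,0,0,0,0,0,0.1],[-1,0,0,0,0,0,0.1]]';python3 -m creep '[[-1,0,0,0,0,0,0],[-1,0,0,0,0,0,0]]'
python3 - <<'E'
from h import *
o=get_obs();e=o["eef_pos"];print(e,np.arctan2(*T_tool(o)[:2,1][::-1])-np.pi/2); im,d,M,K=grab("wrist","w_ph")
a=rect("w_ph",e[0]-.09,e[0]+.09,e[1]-.09,e[1]+.09,e[2]-.010+.005,.0004)
cv2.imwrite("pics/r6.png",a[:,:,::-1])
P=pts(d,M,K).reshape(-1,3)
q=P[abs(P[:,2]-e[2]+.005)<.008]; print(len(q),np.median(q,0),q.min(0),q.max(0))
E
```

```text
t: 16.02
eef_pos: [0.4968, 0.3374, 0.01]
tool_rot: [-0.0, 0.179, 0.984, -0.0]
contact_force: [-0.0, 0.5, 1.6]
gripper_width: 1.005
grasp_force: 0.0
t: 16.65
eef_pos: [0.4969, 0.3375, 0.0107]
tool_rot: [0.0, 0.179, 0.984, 0.0]
contact_force: [-1.7, -0.6, 5.8]
gripper_width: 0.354
grasp_force: 39.6
t: 17.27
eef_pos: [0.4974, 0.3377, 0.1734]
tool_rot: [0.001, 0.179, 0.984, 0.001]
contact_force: [0.4, 0.2, -1.1]
gripper_width: 0.348
grasp_force: 40.1
t: 17.9
eef_pos: [0.4968, 0.3372, 0.1711]
tool_rot: [0.0, -0.072, 0.997, 0.0]
contact_force: [-0.2, -0.4, -1.4]
gripper_width: 0.354
grasp_force: 40.1
t: 18.15
eef_pos: [0.4968, 0.3373, 0.1706]
tool_rot: [0.0, -0.069, 0.998, 0.0]
contact_force: [0.1, -0.0, -1.7]
gripper_width: 0.351
grasp_force: 40.1
[0.49684066 0.33733373 0.17060183] 0.13804334345185953
29577 [0.47885535 0.33490446 0.16409567] [0.43631136 0.27466011 0.1582456 ] [0.5602042  0.39859186 0.17360093]
```

View pics/r6.png

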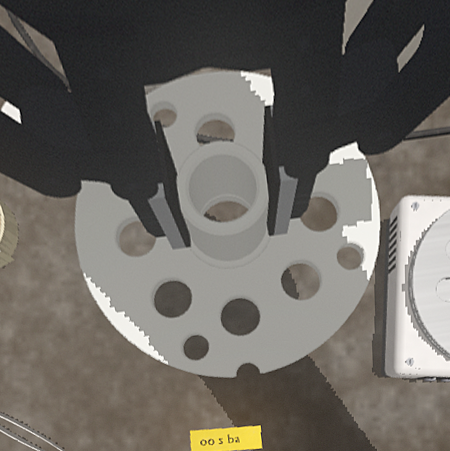

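```bash
python3 -m creep '[[-1,2.4,-20,0,0,0,0.012],[-1,2.4,-35,0,0,0,0],[-1,2.5,-38,0,0,0,0],[-1,2.5,-38,0,0,0,0],[-1,2.5,-32,0,0,0,0]]';python3 -m creep '[[-1,0,-20,0,0,0,0],[-1,0,0,0,0,0,0],[-1,0,0,0,0,0,0]]'
python3 - <<'E'
from h import *
o=get_obs();print(o["eef_pos"],np.arctan2(*T_tool(o)[:2,1][::-1])-np.pi/2)
E
```

```text
t: 18.82
eef_pos: [0.5091, 0.1728, 0.1703]
tool_rot: [0.0, -0.075, 0.997, -0.0]
contact_force: [0.5, 0.1, -1.4]
gripper_width: 0.356
grasp_force: 40.1
t: 19.2
eef_pos: [0.509, 0.1561, 0.1702]
tool_rot: [0.0, -0.077, 0.997, 0.0]
contact_force: [0.0, 0.5, -1.2]
gripper_width: 0.351
grasp_force: 40.1
[0.50901718 0.15614204 0.17017928] 0.15370279162272005
```

```bash
python3 -m creep '[[-1,0,-1.8,-10,0,0,0],[-1,0,0,-15,0,0,0],[-1,0,0,-15,0,0,0],[-1,0,0,-12,0,0,0],[-1,0,0,-8,0,0,0]]';python3 -m creep '[[-1,0,0,-2,0,0,0],[-1,0,0,0,0,0,0]]'
```

```text
t: 19.82
eef_pos: [0.5087, 0.1525, 0.1089]
tool_rot: [-0.001, -0.076, 0.997, -0.0]
contact_force: [0.1, 0.2, -1.3]
gripper_width: 0.352
grasp_force: 40.1
t: 20.08
eef_pos: [0.5093, 0.1526, 0.1082]
tool_rot: [0.0, -0.076, 0.997, 0.0]
contact_force: [-0.1, 0.5, -1.9]
gripper_width: 0.351
grasp_force: 40.1
```

```bash
python3 -m creep '[[-1,0,1.6,0,0,0,0],[-1,0,0,0,0,0,0]]';python3 -m creep '[[-1,0,0,-2,0,0,0],[-1,0,0,-2,0,0,0],[-1,0,0,-1,0,0,0],[-1,0,0,0,0,0,0]]'
```

```text
t: 20.32
eef_pos: [0.5093, 0.1546, 0.1085]
tool_rot: [0.0, -0.076, 0.997, 0.0]
contact_force: [-0.4, -0.1, -1.6]
gripper_width: 0.348
grasp_force: 40.1
t: 20.82
eef_pos: [0.509, 0.1542, 0.103]
tool_rot: [-0.0, -0.076, 0.997, -0.0]
contact_force: [-0.6, -0.1, -1.6]
gripper_width: 0.352
grasp_force: 40.1
```

```bash
python3 -m creep '[[-1,0,0,-2,0,0,0],[-1,0,0,-1,0,0,0],[-1,0,0,0,0,0,0]]';python3 -m creep '[[-1,0,0,-1.5,0,0,0],[-1,0,0,-1.5,0,0,0],[-1,0,0,0,0,0,0]]'
```

```text
t: 21.2
eef_pos: [0.509, 0.1542, 0.1]
tool_rot: [-0.0, -0.076, 0.997, -0.0]
contact_force: [0.2, -0.7, -2.4]
gripper_width: 0.35
grasp_force: 40.1
t: 21.58
eef_pos: [0.509, 0.1542, 0.097]
tool_rot: [-0.0, -0.076, 0.997, -0.0]
contact_force: [-0.9, -0.5, -1.5]
gripper_width: 0.36
grasp_force: 40.1
```

Pins are in the holes with no resistance.

```bash
python3 -m creep '[[-1,0,0,-1,0,0,0],[-1,0,0,-1,0,0,0],[-1,0,0,0,0,0,0]]';python3 -m creep '[[-1,0,0,-0.8,0,0,0],[-1,0,0,0,0,0,0]]'
```

```text
t: 21.95
eef_pos: [0.509, 0.1542, 0.095]
tool_rot: [-0.0, -0.076, 0.997, -0.0]
contact_force: [0.2, 0.8, -1.4]
gripper_width: 0.35
grasp_force: 40.1
t: 22.2
eef_pos: [0.5092, 0.1542, 0.0946]
tool_rot: [0.0, -0.076, 0.997, 0.0]
contact_force: [-0.8, 0.1, 2.8]
gripper_width: 0.354
grasp_force: 40.4
```

```bash
python3 -m creep '[[0,0,0,0,0,0,0],[0.5,0,0,0,0,0,0],[1,0,0,0,0,0,0],[1,0,0,0,0,0,0]]';python3 -m creep '[[1,0,0,25,0,0,0],[1,0,0,40,0,0,0],[1,-20,0,40,0,0,0],[1,-20,0,20,0,0,0],[1,0,0,0,0,0,0]]'
python3 - <<'E'
from h import *
o=get_obs();print(o["eef_pos"]); im,d,M,K=grab("wrist","w_end")
cv2.imwrite("pics/r7.png",rect("w_end",.435,.585,.08,.23,.089,.0003)[:,:,::-1])
P=pts(d,M,K).reshape(-1,3)
q=P[(abs(P[:,2]-.088)<.008)&(np.hypot(P[:,0]-.511,P[:,1]-.153)<.058)]; q=q[abs(q[:,2]-np.median(q[:,2]))<.004]
print(np.linalg.lstsq(np.c_[q[:,:2]-[.51,.154],np.ones(len(q))],q[:,2],rcond=None)[0],len(q))
E
```

```text
t: 22.7
eef_pos: [0.5091, 0.1543, 0.0943]
tool_rot: [0.0, -0.076, 0.997, 0.0]
contact_force: [-1.3, -0.4, -0.3]
gripper_width: 1.002
grasp_force: 0.0
t: 23.32
eef_pos: [0.4691, 0.1547, 0.2208]
tool_rot: [0.001, -0.076, 0.997, 0.001]
contact_force: [1.2, 0.3, -0.3]
gripper_width: 1.002
grasp_force: 0.0
[0.46905823 0.15473952 0.22079667]
[-0.00213416 -0.00028999  0.08806602] 9774
```

View pics/r7.png

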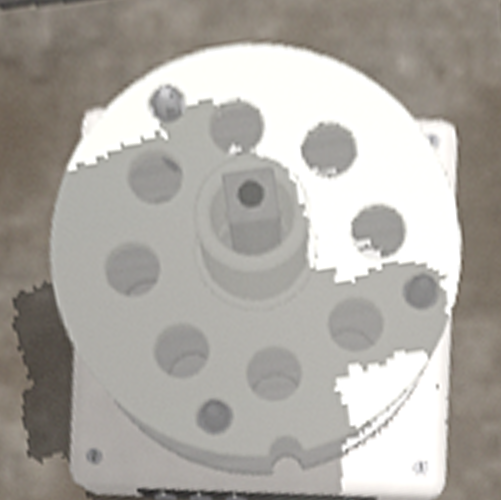

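All three pins show through their holes at (167,103), (424,290) and (215,416). The plate top is at 0.088 m and level, and the nicks line up.

```bash
python3 -c "
from station import *
print(hand_in())"
```

```text
the job is handed in; nothing more can be done
None
```

The carrier is fully home on the keyed hub and the plate lies level on the three posts. Both are released, and I handed the job in at about 23 s; no verdict came back.

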